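# Park a slumped brewing scale upright in its rack and lock the bookend

## Task

The black brewing scale has slumped over onto the two pegs of its parking rack. First flip the red cam lever right over to its other side to free the blue bookend, tip the scale up with the fingers so that it stands on its thin edge at the white backplate, then slide the bookend up against it so that it is held upright and flush to the backplate, and flip the lever right back to lock it. Do not move the bookend while it is locked, do not push it against the scale before the scale is standing, and leave the other things on the bench where they are.

Things in the scene. Friction and masses are not known exactly. Their poses are not given: they have to be found in the camera images.
- rack: Fixed rack: grey deck 360 (x) x 170 (y) x 12 mm. Origin: centre of its underside, on the bench; x runs from the white backplate to the bookend, z up. The backplate (160 wide, 12 thick, top 112 mm above the bench) stands at the -x end, inner face at x = -165 mm. Two rest pegs 12 mm thick at x = -96, y = +-62 mm, tops 52 mm above the bench; the bookend passes between them.
- scale: Loose black scale, slumped: a flat box 120 (x) x 160 (y) x 22 mm (z), 0.35 kg. Origin: middle of its foot edge (underside edge nearest the backplate), on the deck. x runs along the underside to the raised edge, z out through the weighing plate. At the start x slopes 37 degrees up, underside on the pegs; parked, x points straight up, z to the backplate, origin 22 mm from the backplate.
- scale_top_edge (a point): Middle of the scale's raised underside edge, 120 mm from the scale origin along the scale's x; about 85 mm above the bench at the start. Fingers pushing this edge up and towards the backplate raise the scale about its foot.
- bookend_face (a point): Middle of the blue bookend's flat face (the side towards the scale), 50 mm above the deck. Its upright plate is 90 wide, 8 thick, its top 108 mm above the bench; behind it (rack +x) a blue carriage 70 wide, 21 mm high reaches to 112 mm from the face and carries the cam lever.
- bookend (a joint): Slide of the bookend along the rack in m: its face is at rack x = 65 mm minus this value; grows towards the backplate, range 0 to 0.215; 0.208 when against the parked scale. It slides with about 2 N.
- cam_lever (a joint): Cam lever angle in rad, range 0 to 1.2, it stays where it is left. 0: locked, leaning 34 degrees to rack -y; 1.2: free, leaning 34 degrees to rack +y. Free means pushed over to its stop (above 0.9), locked below 0.25.
- lever_knob (a point): Centre of the red ball (20 mm diameter) at the end of the 60 mm cam lever (bar 10 mm thick).
- lever_pivot (a point): Pivot of the cam lever, axis along the rack's x, 88 mm behind the bookend's face, 32 mm above the deck, on the rack's centre line.
- glass_cup: Bystander: clear glass cup with handle, 76 mm wide, 65 tall; origin under its centre.
- saucer: Bystander: clear glass saucer 136 mm wide, 14 tall; origin under its centre.
- spoon: Bystander: steel spoon 160 mm long lying along its x; origin near its middle, on the bench.
- tumbler: Bystander: tall drinks bottle with lilac cap, 64 mm wide, 190 tall; origin under its centre.
- jug: Bystander: steel milk jug 84 mm wide, 95 tall; origin under its centre.
- tamper: Bystander: steel coffee tamper 58 mm wide, 85 tall; origin under its centre.
- flat_scale: Bystander: a second black scale lying flat, 130 x 160 x 22 mm; not the one to park; origin under its centre.
Things that resemble listed ones, but are neither listed nor needed, are in the scene too. Leave any orange or purple look-alike of the scale alone.

How it is judged:
On the way, in this order (a step that is already met when the one before it is completed fails the run):
1. the cam lever is flipped over to free (value of joint cam_lever above 0.9 rad), for 0.2 s.
2. the scale stands on its thin edge on the deck at the backplate (within 10 degrees of upright, its foot edge within 45 mm of the backplate) (angle between scale's own x axis and vertical below 0.175 rad and x of scale in the frame of rack below -0.12 m and z of scale in the frame of rack below 0.02 m), for 0.3 s.
3. the bookend, still free, is slid up against the standing scale (angle between scale's own x axis and vertical below 0.1 rad and x of scale in the frame of rack below -0.134 m and z of scale in the frame of rack below 0.02 m and z of bookend_face in the frame of scale above -0.005 m and value of joint cam_lever above 0.6 rad), for 0.2 s.
At the end, for the whole second after the job is handed in: The scale stands on its foot edge on the deck within 6 degrees of upright, its underside within 31 mm of the backplate's face (it is 22 mm thick), the bookend's face within 5 mm of it, the cam lever locked (below 0.25 rad), everything at rest (angle between scale's own x axis and vertical below 0.1 rad and x of scale in the frame of rack below -0.134 m and z of scale in the frame of rack below 0.02 m and z of bookend_face in the frame of scale above -0.005 m and value of joint cam_lever below 0.25 rad and linear speed of scale below 0.01 m/s and velocity of joint bookend between -0.01 and 0.01 m/s); the robot touches nothing.
It fails at once if the bookend is slid while its lever is not free (value of joint cam_lever below 0.6 rad and (velocity of joint bookend above 0.025 m/s or velocity of joint bookend below -0.025 m/s)).
It fails at once if the bookend pushes on the scale before the scale is standing (contact force between bookend and scale above 1 N and angle between scale's own x axis and vertical above 0.3 rad).
It fails at once if another thing on the bench is shifted by more than 40 mm (distance of any of glass_cup, saucer, spoon, tumbler, jug, tamper, flat_scale from where it was at the start of the episode above 0.04 m).
It also fails if it takes over 53 s, if anything falls off the work surface, if the arm or the gripper's body presses on something with over 40 N, if the wrist force passes 120 N, or if a joint passes its speed limit or range.

## Robot

A 6-joint arm with a two-finger parallel gripper is mounted at the origin on the work surface. World frame = base frame: x ahead of the robot, y to its left, z up, the work surface at z = 0. Lengths are in m, angles in rad, forces in N, time in s.
With the tool pointing down it reaches from about 0.275 to 0.975 m from the base axis. Payload 8.4 kg.
Tool frame: the origin (TCP) lies at the centre of the arm's flange, where the gripper is bolted on; the fingertips stand 190 mm ahead of it and the grasp point (between the pads) lies 171 mm ahead of it (r.tip_extent is the y of the fingertips in the tool frame, in m); y points along the fingers, z is the direction in which the jaws open and shut, and the axes are right-handed (so a half turn about y gives the same grasp; the last joint's range is limited). The gripper opens to 92 mm and grips with 3 to 60 N. Pads are 20 mm wide; open, the fingers measure 128 mm over their backs; the gripper's body (75 mm by 189 mm) begins 69 mm behind the grasp point.
Start: joints at [1.292, 0.353, 1.633, -0, 1.155, -0.002], TCP at [0.171, 0.601, 0.405] pointing down, gripper open.
Joint ranges: [-2.63, 2.63], [-0.92, 2.1], [0.06, 2.66], [-1.3, 4.44], [0, 2.69], [-3.02, 3.02]. Speed limits (rad/s): [2.22, 2.22, 2.79, 3.14, 3.14, 3.14].

## Interface

Orientations are given as a 3x3 rotation matrix whose columns are the frame's x, y, z axes.
In Python, from plant import sensors, cams, ticket, recognise, r gives the robot as it stands.
- The arm moves only by the shell command python3 -m inch 'ROWS' [FORCE]. ROWS is JSON, a list of rows, each an object with "delta_rot": the turn, a rotation vector about the tool's x, y, z in degrees, a list of three; "travel": the shift along the tool's x, y, z in mm, a list of three; "claw": the finger opening in mm, from 0 to 91.9. A call has 1 to 5 rows; each row is the pose to reach, as a shift and turn from the pose commanded when the call began, along the tool's axes at that moment; what a row does not reach only later rows make up. A row lasts 1/10 s, in which the tool goes at most 50 mm and 8.59 degrees, less where a joint would pass 70% of its speed; a pose out of reach is approached as far as the arm can. A call with a gripper value outside its range is refused whole. The fingers move at their own pace and stop on an object; FORCE is the grip in N (left out, the last holds). Time passes only in rows, so rows that repeat a pose let the fingers close. It gives the time, the measured TCP pose, the force and the opening at its end, in the units of the state.
- sensors.get_obs(): the state, without advancing time (a new reading comes with each control period).
- cams.camera(name): name is "side" or "top" or "wrist"; returns the picture (384x512x3 uint8, red, green, blue); there is no depth.
- cams.get_calibration(name): a dict with "fov_y" (degrees; the focal length in pixels is half the picture's height over the tangent of half this angle, whatever the lens; pixels are square), "cx", "cy" (the principal point, pixels), "dist" ([k1, k2, p1, p2, k3] as OpenCV has them; the pictures are not rectified), "R" (3x3) and "t" (3): a world point X has camera coordinates R X + t; the wrist camera has in their place "hand_eye" (4x4, takes a point from camera to tool coordinates, whose origin is the TCP and whose axes are the tool frame's). Camera axes: x right, y down, z forward; pixel columns grow to the right and rows downward; lengths in m; the calibration is good to about 2 mm. A picture is of the moment at which its call begins: read the wrist's pose just before it. get_calibration takes no time and is no camera call.
- ticket.close_job(): hands the job in, once; it reports no verdict.
Trained networks look in the newest picture that a camera, given by its name, has taken for a name from the list of things; names that differ only in an ending like _2 or _b are one class to them, and where a whole thing is asked for, a point or a joint stands for the part that bears it (a point fixed in the world has none). Each returns a list of dicts, best first, with "conf" (0 to 1); they miss things now and then, are a little off and sometimes report something else, mostly with a low value. They report only what shows in the picture. A call takes as long as a camera call. They do not tell look-alikes from the thing itself.
- recognise(camera, label): "point" ([column, row] in pixels, amid what is visible of it).
The state is a dict: "time_s": time; "joint_positions": joint angles; "dq": joint speeds; "joint_torque": joint torques, N m; "tool_pos": TCP position; "tcp_rot": TCP orientation; "ft_force": force on the tool from outside, world axes, zero at the start; "wrist_torque": the same for the moment, N m; "opening": finger opening in m.
Only numpy, scipy, OpenCV 4.12 (cv2) and the standard library are available. Lean on these libraries where they do the work, as an engineer would, in place of code of your own. Each camera call takes 0.05 s, during which the arm holds its last target.

## Working session

There is one attempt and no reset: what is moved stays moved. The work goes in short steps, Python scripts to look and compute and a shell command to move; the robot and the scene stay as the last step left them, time stands still between calls to the robot, and variables do not carry over. Pictures are saved under pics/ and viewed, and the job is handed in when it is done.

```bash
ls; mkdir -p pics
python3 - <<'E'
from plant import sensors,cams,recognise
import cv2,numpy as np
o=sensors.get_obs()
print(o['time_s'],o['tool_pos'],np.round(o['tcp_rot'],3),o['opening'])
for c in ['side','top']:
    im=cams.camera(c); cv2.imwrite(f'pics/{c}0.png',im[:,:,::-1])
    k=cams.get_calibration(c); print(c,k)
    for l in ['rack','scale','scale_top_edge','bookend_face','lever_knob','lever_pivot','flat_scale']:
        print(l,[(np.round(d['point'],1).tolist(),round(d['conf'],2)) for d in recognise(c,l)])
print(cams.get_calibration('wrist'))
print(sensors.get_obs()['time_s'])
E
```

```text
pics
0.0 [0.17074144 0.60099307 0.40397882] [[ 0.962 -0.     0.273]
 [-0.273 -0.001  0.962]
 [-0.    -1.    -0.001]] 0.09236947765907609
side {'fov_y': 48.368554781507925, 'cx': 253.2861922289067, 'cy': 194.14162486441492, 'dist': array([-0.09697975,  0.        ,  0.        ,  0.        ,  0.        ]), 'R': array([[ 0.78534265, -0.61904926,  0.00386488],
       [-0.35114835, -0.45060055, -0.82076427],
       [ 0.50983503,  0.64322403, -0.57125396]]), 't': array([-0.40366209,  0.23119491,  1.22269349])}
rack [([260.2, 198.7], 0.83), ([244.8, 175.0], 0.63)]
scale [([228.8, 251.7], 0.98), ([239.9, 175.4], 0.88), ([151.2, 193.9], 0.73)]
scale_top_edge [([246.1, 172.3], 0.78), ([147.3, 192.9], 0.68), ([257.0, 196.0], 0.51)]
bookend_face [([274.5, 206.6], 0.57), ([290.8, 176.5], 0.55)]
lever_knob [([282.0, 208.9], 0.41)]
lever_pivot [([273.8, 204.5], 0.67)]
flat_scale [([196.8, 156.2], 0.79), ([242.6, 174.0], 0.3)]
top {'fov_y': 48.84969389891708, 'cx': 256.63224724137456, 'cy': 195.6530656160804, 'dist': array([0.0039741, 0.       , 0.       , 0.       , 0.       ]), 'R': array([[ 0.0165
[... 344 characters left out ...]
4.9], 0.74), ([303.1, 259.3], 0.66)]
bookend_face [([282.5, 186.0], 0.86)]
lever_knob []
lever_pivot [([277.4, 182.1], 0.84)]
flat_scale [([117.1, 180.9], 0.84), ([211.8, 177.4], 0.27)]
{'fov_y': 60.74095560037224, 'cx': 254.2631172440608, 'cy': 189.41083797902434, 'dist': array([-0.0757103,  0.       ,  0.       ,  0.       ,  0.       ]), 'hand_eye': array([[-2.73150890e-04,  9.65723869e-01,  2.59571443e-01,
        -7.31767148e-02],
       [ 7.94197105e-04, -2.59571162e-01,  9.65723657e-01,
         2.08955796e-02],
       [ 9.99999647e-01,  4.69939165e-04, -6.96073007e-04,
         1.33683780e-03],
       [ 0.00000000e+00,  0.00000000e+00,  0.00000000e+00,
         1.00000000e+00]])}
0.8
```

View pics/side0.png

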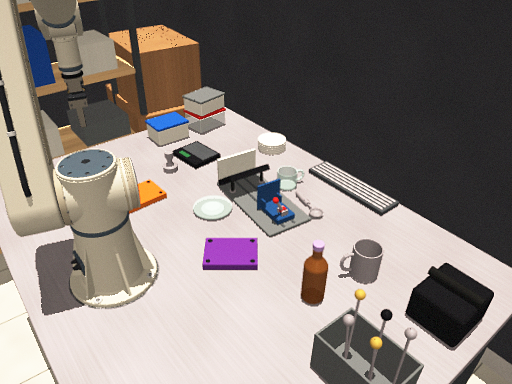

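View pics/top0.png

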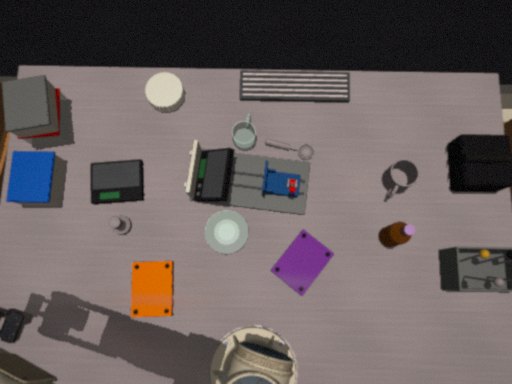

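Run:
```python
import cv2
a=cv2.imread('pics/side0.png')[110:260,180:360]; cv2.imwrite('pics/sidecrop.png',cv2.resize(a,None,fx=4,fy=4,interpolation=cv2.INTER_CUBIC))
a=cv2.imread('pics/top0.png')[120:250,170:350]; cv2.imwrite('pics/topcrop.png',cv2.resize(a,None,fx=4,fy=4,interpolation=cv2.INTER_CUBIC))
```

```text
(no output)
```

View pics/sidecrop.png

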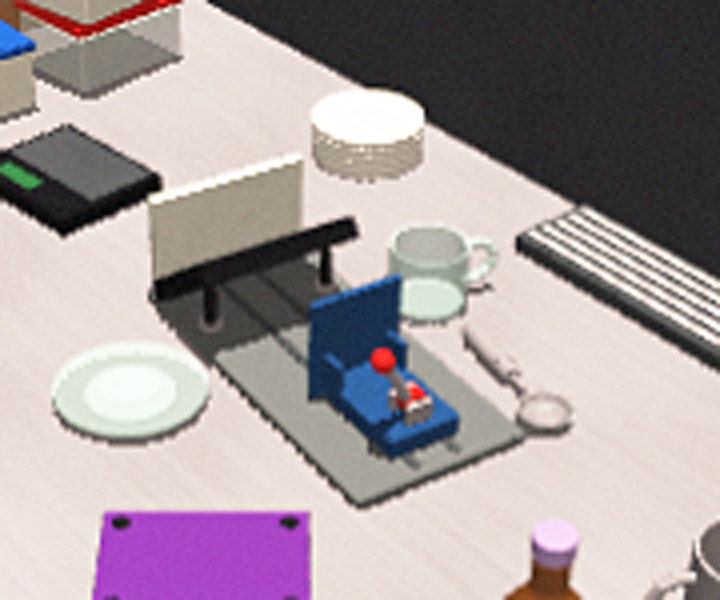

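View pics/topcrop.png

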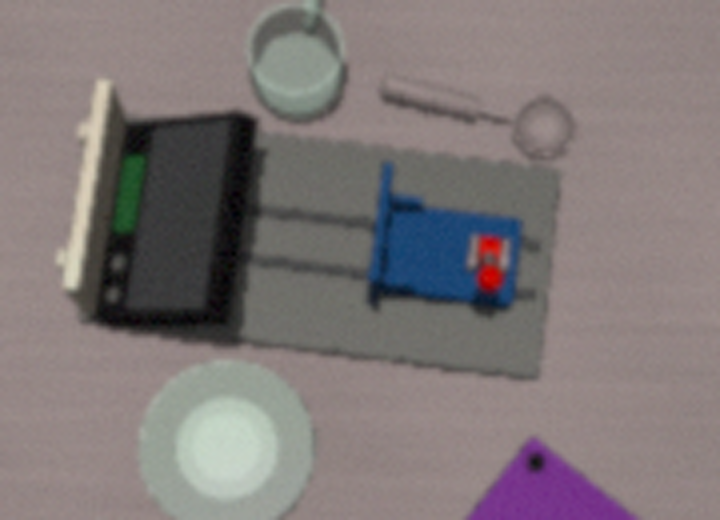

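Candidates for the scale:
- The black box leaning on the pegs at the white backplate, at top (212,177) and side (240,175).
- The flat black scale with a green display, at top (117,181) and side (197,156). It is the bystander.
- The orange look-alike at top (152,289).
- The purple look-alike at top (302,262) and side (229,252).

I choose the one on the rack. The close crops show it resting on its pegs beside the blue bookend. The red knob sits at side (275,200) and top (292,190), leaning towards the robot, which is rack -y (locked).

Next I fit the rack pose.

```bash
cat > h.py <<'E'
import numpy as np,cv2
from plant import sensors,cams,recognise
from scipy.optimize import least_squares
from scipy.spatial.transform import Rotation as Ro
def K(k):
    f=192/np.tan(np.radians(k['fov_y']/2)); return np.array([[f,0,k['cx']],[0,f,k['cy']],[0,0,1]])
def proj(c,X):
    k=cams.get_calibration(c)
    if c=='wrist':
        o=sensors.get_obs(); T=np.eye(4);T[:3,:3]=o['tcp_rot'];T[:3,3]=o['tool_pos']
        M=np.linalg.inv(T@k['hand_eye']); R,t=M[:3,:3],M[:3,3]
    else: R,t=k['R'],k['t']
    return cv2.projectPoints(np.atleast_2d(X).astype(float),cv2.Rodrigues(np.array(R))[0],np.array(t),K(k),k['dist'])[0][:,0]
def rack2w(p,X):
    c,s=np.cos(p[2]),np.sin(p[2]); X=np.atleast_2d(X)
    return np.c_[p[0]+c*X[:,0]-s*X[:,1],p[1]+s*X[:,0]+c*X[:,1],X[:,2]]
E
python3 - <<'E'
from h import *
T=[(308.75,162,.18,.085,.012),(305,214.5,.18,-.085,.012),(195.2,140,-.177,.08,.112),(187,192,-.177,-.08,.112)]
S=[(311.25,219.2,.18,.085,.012),(270.5,236.2,.18,-.085,.012),(255.5,148.2,-.165,.08,.112),(217.5,160.7,-.171,-.08,.112)]
def res(p):
    o=[]
    for c,L in(('top',T),('side',S)):
        L=np.array(L); o.append(proj(c,rack2w(p,L[:,2:]))-L[:,:2])
    return np.concatenate(o).ravel()
s=least_squares(res,[.5,0,-1.6],loss='soft_l1'); p=s.x; print(p,np.degrees(p[2]),np.round(res(p).reshape(-1,2),1))
np.save('rack.npy',p)
# check
kn=[-.023+.088+.0,0,0]
for q in [0,.01]:
    x=.065-q
    pts={'knob':[x+.088,-.06*np.sin(np.radians(34.4)),.044+.06*np.cos(np.radians(34.4))],'pivot':[x+.088,0,.044],'faceL':[x,-.045,.108],'faceR':[x,.045,.108],'edgeR':[-.143+.12*np.cos(.646),.08,.085],'edgeL':[-.143+.12*np.cos(.646),-.08,.085]}
    for n,v in pts.items(): w=rack2w(p,v); print(q,n,np.round(w[0],3),np.round(proj('top',w)[0],1),np.round(proj('side',w)[0],1))
E
```

```text
[ 0.56257198  0.0142757  -1.67802255] -96.14360984359094 [[ 2.3  0.1]
 [ 0.6  0.4]
 [-0.5 -0.1]
 [-0.8  0.6]
 [ 1.1 -1.3]
 [-0.4 -0.8]
 [ 0.4  1. ]
 [ 0.  -0.9]]
0 knob [ 0.512 -0.134  0.094] [301.4 192.3] [279.4 205.3]
0 pivot [ 0.546 -0.138  0.044] [300.8 184.8] [287.4 214.3]
0 faceL [ 0.511 -0.046  0.108] [271.2 191.3] [261.3 189.1]
0 faceR [ 0.6   -0.055  0.108] [274.8 161.5] [283.8 181.2]
0 edgeR [0.647 0.053 0.085] [238.7 148. ] [273.4 169.3]
0 edgeL [0.488 0.07  0.085] [231.5 199.9] [234.9 182.1]
0.01 knob [ 0.514 -0.124  0.094] [298.  191.9] [277.6 203.7]
0.01 pivot [ 0.547 -0.128  0.044] [297.5 184.4] [285.6 212.7]
0.01 faceL [ 0.512 -0.036  0.108] [267.8 190.9] [259.7 187.7]
0.01 faceR [ 0.601 -0.045  0.108] [271.4 161.1] [282.1 179.8]
0.01 edgeR [0.647 0.053 0.085] [238.7 148. ] [273.4 169.3]
0.01 edgeL [0.488 0.07  0.085] [231.5 199.9] [234.9 182.1]
```

```bash
cat >> h.py <<'E'
def need(tip,tilt=0):
    """tip in rack coords(m) -> delta travel(mm) and rotvec(deg) in current tool frame"""
    p=np.load('rack.npy'); o=sensors.get_obs(); R=np.array(o['tcp_rot']); c,s=np.cos(p[2]),np.sin(p[2])
    rx=np.array([c,s,0]); ry=np.array([-s,c,0]); Rt=np.c_[rx,[0,0,-1],ry]
    Rt=Rt@Ro.from_euler('z',tilt,degrees=True).as_matrix()
    w=rack2w(p,tip)[0]-Rt[:,1]*.19
    return np.round(R.T@(w-o['tool_pos'])*1000,1),np.round(Ro.from_matrix(R.T@Rt).as_rotvec(degrees=True),2)
def cur():
    p=np.load('rack.npy'); o=sensors.get_obs(); R=np.array(o['tcp_rot']); t=o['tool_pos']+R[:,1]*.19
    d=t-[p[0],p[1],0]; c,s=np.cos(p[2]),np.sin(p[2])
    return np.round([c*d[0]+s*d[1],-s*d[0]+c*d[1],t[2]],4),np.round(o['ft_force'],1),round(float(o['time_s']),2)
E
python3 -c "
from h import *
print(need([.06,0,.23]),cur())"
```

```text
(array([ 547.4,  -15.3, -516.7]), array([ 0.  , 80.28,  0.  ])) (array([-0.5416, -0.4523,  0.2147]), array([-0.8,  1. , -0.6]), 0.8)
```

```bash
python3 -m inch '[{"delta_rot":[0,6,0],"travel":[34,-1,-33],"claw":0},{"delta_rot":[0,12,0],"travel":[69,-2,-66],"claw":0},{"delta_rot":[0,18,0],"travel":[104,-3,-99],"claw":0},{"delta_rot":[0,24,0],"travel":[139,-4,-132],"claw":0},{"delta_rot":[0,30,0],"travel":[174,-5,-165],"claw":0}]'
python3 -c "
from h import *
print(need([.06,0,.23]),cur())"
```

```text
time_s: 1.3
tool_pos: [0.2936, 0.3933, 0.4099]
tcp_rot: [[0.694, 0.0, 0.72], [-0.72, 0.0, 0.694], [0.0, -1.0, 0.001]]
ft_force: [0.7, -0.4, -0.7]
opening: 0.0541
(array([ 498.1,  -10.2, -115.2]), array([-3.000e-02,  5.006e+01, -1.000e-02])) (array([-0.3481, -0.3079,  0.2199]), array([ 0.7, -0.4, -0.7]), 1.3)
```

```bash
python3 -m inch '[{"delta_rot":[0,6,0],"travel":[48,-1,-11],"claw":0},{"delta_rot":[0,12,0],"travel":[96,-2,-22],"claw":0},{"delta_rot":[0,18,0],"travel":[144,-3,-33],"claw":0},{"delta_rot":[0,24,0],"travel":[192,-4,-44],"claw":0},{"delta_rot":[0,30,0],"travel":[240,-5,-55],"claw":0}]'
python3 -c "
from h import *
print(need([.06,0,.23]),cur())"
```

```text
time_s: 1.8
tool_pos: [0.4214, 0.1825, 0.4151]
tcp_rot: [[0.24, 0.001, 0.971], [-0.971, 0.0, 0.24], [-0.0, -1.0, 0.001]]
ft_force: [0.7, 0.8, 0.8]
opening: 0.0144
(array([253.6,  -4.9,  76.1]), array([-0.06, 20.04, -0.03])) (array([-0.1523, -0.1582,  0.2251]), array([0.7, 0.8, 0.8]), 1.8)
```

```bash
python3 -m inch '[{"delta_rot":[0,4,0],"travel":[46,-1,14],"claw":0},{"delta_rot":[0,8,0],"travel":[92,-2,28],"claw":0},{"delta_rot":[0,12,0],"travel":[138,-3,42],"claw":0},{"delta_rot":[0,16,0],"travel":[184,-4,56],"claw":0},{"delta_rot":[0,20,0],"travel":[230,-5,70],"claw":0}]'
python3 - <<'E'
from h import *
print(need([.06,0,.23]),cur())
im=cams.camera('wrist').copy()
cv2.imwrite('pics/w1.png',im[:,:,::-1])
for l in ['lever_knob','lever_pivot','bookend_face','scale_top_edge']:
    print(l,[(np.round(d['point'],1).tolist(),round(d['conf'],2)) for d in recognise('wrist',l)])
p=np.load('rack.npy')
for n,v in dict(knob=[.128,-.034,.094],piv=[.128,0,.044],fl=[.04,-.045,.108],fr=[.04,.045,.108],c1=[.18,.085,.012],c2=[.18,-.085,.012],e1=[-.058,.08,.085],e2=[-.058,-.08,.085]).items(): print(n,np.round(proj('wrist',rack2w(p,v))[0],1))
E
```

```text
time_s: 2.3
tool_pos: [0.5455, -0.0235, 0.42]
tcp_rot: [[-0.105, 0.001, 0.994], [-0.994, 0.0, -0.105], [-0.0, -1.0, 0.001]]
ft_force: [0.3, 1.1, 0.2]
opening: 0.0008
(array([20.6, -0. , 12.9]), array([-0.04,  0.1 , -0.01])) (array([ 0.0394, -0.0128,  0.23  ]), array([0.3, 1.1, 0.2]), 2.3)
lever_knob [([364.2, 219.6], 0.74)]
lever_pivot []
bookend_face [([267.9, 188.2], 0.57)]
scale_top_edge [([263.2, 36.6], 0.82), ([81.0, 256.4], 0.67), ([266.7, 153.2], 0.31)]
knob [234.9 266.7]
piv [266.2 246.3]
fl [220.9 187.7]
fr [318.8 188.2]
c1 [329. 272.]
c2 [200.4 271.5]
e1 [357.2  79.4]
e2 [183.4  78. ]
```

View pics/w1.png

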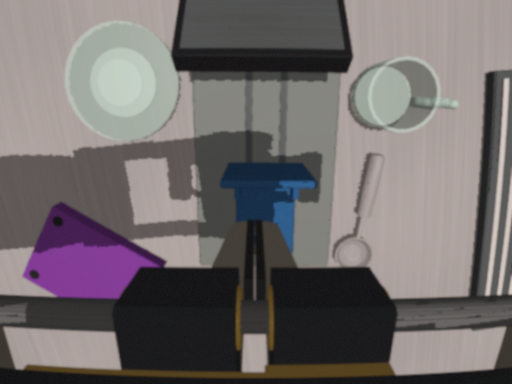

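Run:
```python
from h import *
p=np.load('rack.npy')
def tri(a,b,x0):
    f=lambda x:np.r_[proj('top',rack2w(p,x))[0]-a,proj('side',rack2w(p,x))[0]-b]
    s=least_squares(f,x0,x_scale=.1); return np.round(s.x,4),np.round(s.fun,1)
print('knob',tri([292.5,189.75],[275.5,200.2],[.128,-.034,.094]))
print('faceR',tri([267,160.75],[279.5,179.2],[.04,.045,.108]))
# refine by red blob
for c in ['top','side']:
    im=cams.camera(c).copy(); cv2.imwrite(f'pics/{c}1.png',im[:,:,::-1])
    hs=cv2.cvtColor(im,cv2.COLOR_RGB2HSV); m=((hs[...,0]<6)|(hs[...,0]>174))&(hs[...,1]>200)&(hs[...,2]>120)
    m[:, :230]=0;m[:,330:]=0;m[:150]=0;m[230:]=0
    n,l,st,ce=cv2.connectedComponentsWithStats(m.astype('uint8')); print(c,st[1:].tolist(),np.round(ce[1:],1).tolist())
```

```text
knob (array([ 0.1262, -0.0302,  0.0954]), array([-0. ,  0.1,  0.1, -0. ]))
faceR (array([0.0417, 0.045 , 0.1035]), array([-0.1,  0.2,  0.3, -0.1]))
top [] []
side [[273, 198, 6, 5, 23], [283, 207, 3, 3, 7], [280, 211, 1, 1, 1]] [[275.2, 199.9], [283.7, 208.0], [280.0, 211.0]]
```

```bash
python3 -c "
from h import *
print(need([.127,-.085,.13]),need([.127,-.085,.082]),cur())"
```

```text
(array([ 90. ,  99.6, -71. ]), array([ 0.03,  0.37, -0.01])) (array([ 90. , 147.6, -71. ]), array([ 0.03,  0.37, -0.01])) (array([ 0.0366, -0.0146,  0.2296]), array([-0.2, -0.1, -0.8]), 2.65)
```

```bash
python3 -m inch '[{"delta_rot":[0,0,0],"travel":[25,20,-30],"claw":0},{"delta_rot":[0,0,0],"travel":[55,50,-60],"claw":0},{"delta_rot":[0,0,0],"travel":[90,80,-71],"claw":0},{"delta_rot":[0,0,0],"travel":[90,125,-71],"claw":0},{"delta_rot":[0,0,0],"travel":[90,147,-71],"claw":0}]'
python3 - <<'E'
from h import *
print(need([.127,.008,.082]),cur())
im=cams.camera('side').copy()[130:260,190:350]
cv2.imwrite('pics/s2.png',cv2.resize(im[:,:,::-1],None,fx=4,fy=4))
E
```

```text
time_s: 3.15
tool_pos: [0.4631, -0.1032, 0.2705]
tcp_rot: [[-0.102, -0.002, 0.995], [-0.995, 0.001, -0.102], [-0.0, -1.0, -0.002]]
ft_force: [-0.6, 0.0, 0.4]
opening: 0.0003
(array([ 0.1, -1.7, 94.3]), array([ 0.14,  0.31, -0.02])) (array([ 0.1274, -0.0868,  0.0805]), array([-0.6,  0. ,  0.4]), 3.15)
```

View pics/s2.png

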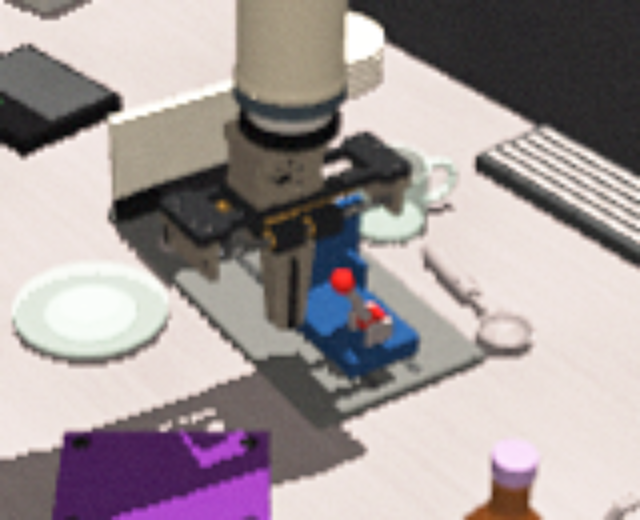

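The side view shows the closed fingers at crop (288,325), just on the robot side of the red knob at crop (343,280). I'll push towards rack +y.

```bash
python3 -m inch '[{"delta_rot":[0,0,0],"travel":[0,-1,15],"claw":0},{"delta_rot":[0,0,0],"travel":[0,-1,28],"claw":0},{"delta_rot":[0,0,0],"travel":[0,-1,38],"claw":0},{"delta_rot":[0,0,0],"travel":[0,-1,48],"claw":0},{"delta_rot":[0,0,0],"travel":[0,-1,58],"claw":0}]'
python3 -m inch '[{"delta_rot":[0,0,0],"travel":[0,0,10],"claw":0},{"delta_rot":[0,0,0],"travel":[0,0,20],"claw":0},{"delta_rot":[0,0,0],"travel":[0,0,29],"claw":0},{"delta_rot":[0,0,0],"travel":[0,0,34],"claw":0},{"delta_rot":[0,0,0],"travel":[0,0,34],"claw":0}]'
python3 - <<'E'
from h import *
print(need([.127,.008,.082]),cur())
im=cams.camera('side').copy()[130:260,190:350]
cv2.imwrite('pics/s3.png',cv2.resize(im[:,:,::-1],None,fx=4,fy=4))
E
```

```text
time_s: 3.7
tool_pos: [0.5235, -0.1095, 0.2742]
tcp_rot: [[-0.102, 0.001, 0.995], [-0.995, -0.0, -0.102], [0.0, -1.0, 0.001]]
ft_force: [-1.9, -0.2, 1.5]
opening: 0.0004
time_s: 4.2
tool_pos: [0.5572, -0.1133, 0.2735]
tcp_rot: [[-0.102, 0.0, 0.995], [-0.995, -0.0, -0.102], [0.0, -1.0, 0.0]]
ft_force: [-0.3, 0.3, 0.4]
opening: 0.0003
(array([-0.4,  1.5, -0.3]), array([-0.03,  0.28,  0.  ])) (array([0.1274, 0.0084, 0.0835]), array([-0.3,  0.3,  0.4]), 4.2)
```

View pics/s3.png

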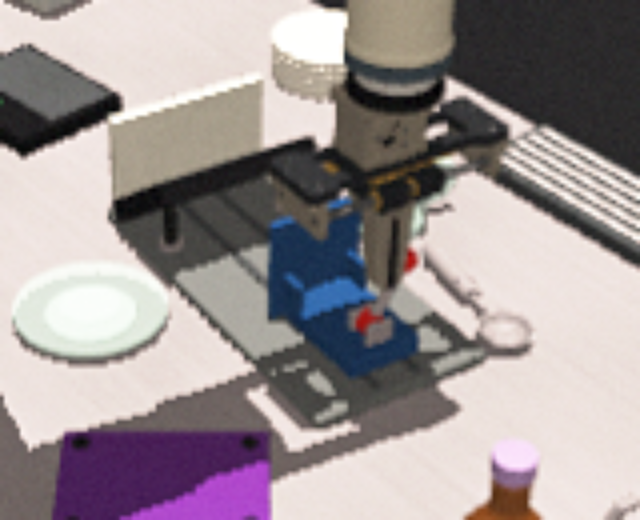

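```bash
python3 -m inch '[{"delta_rot":[0,0,0],"travel":[0,0,3],"claw":0},{"delta_rot":[0,0,0],"travel":[0,0,6],"claw":0},{"delta_rot":[0,0,0],"travel":[0,0,8],"claw":0},{"delta_rot":[0,0,0],"travel":[0,0,8],"claw":0}]'
```

```text
time_s: 4.65
tool_pos: [0.5618, -0.1138, 0.2731]
tcp_rot: [[-0.102, -0.009, 0.995], [-0.995, 0.001, -0.102], [-0.0, -1.0, -0.009]]
ft_force: [-14.1, 0.5, 9.7]
opening: 0.0004
```

```bash
python3 -m inch '[{"delta_rot":[0,0,0],"travel":[0,0,-10],"claw":0},{"delta_rot":[0,0,0],"travel":[0,-20,-20],"claw":0},{"delta_rot":[0,0,0],"travel":[0,-70,-25],"claw":30},{"delta_rot":[0,0,0],"travel":[-20,-110,-25],"claw":60},{"delta_rot":[0,0,0],"travel":[-60,-130,-20],"claw":60}]'
python3 - <<'E'
from h import *
print(need([-.01,0,.15]),cur())
for c in ['side','top']:
  im=cams.camera(c).copy()[130:260,190:350]
  cv2.imwrite(f'pics/{c}4.png',cv2.resize(im[:,:,::-1],None,fx=4,fy=4))
E
```

```text
time_s: 5.15
tool_pos: [0.551, -0.0533, 0.4078]
tcp_rot: [[-0.105, 0.006, 0.994], [-0.994, -0.001, -0.105], [0.001, -1.0, 0.006]]
ft_force: [0.9, -0.1, 0.2]
opening: 0.0223
(array([-78.4,  67.8,   4.1]), array([-0.34,  0.12,  0.03])) (array([ 0.0685, -0.0032,  0.2178]), array([ 0.9, -0.1,  0.2]), 5.15)
```

View pics/side4.png

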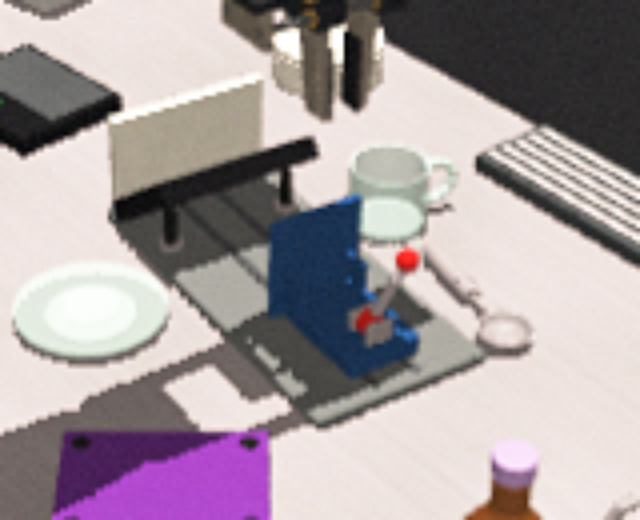

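The lever now leans to rack +y (knob at crop (407,260)) and the bookend hasn't moved. Next I move into the gap in front of the scale.

```bash
python3 -m inch '[{"delta_rot":[0,0,0],"travel":[-35,10,2],"claw":60},{"delta_rot":[0,0,0],"travel":[-70,30,4],"claw":60},{"delta_rot":[0,0,0],"travel":[-78,70,4],"claw":60},{"delta_rot":[0,0,0],"travel":[-78,110,4],"claw":60},{"delta_rot":[0,0,0],"travel":[-78,146,4],"claw":60}]'
python3 - <<'E'
from h import *
print(need([-.01,0,.07]),cur())
for c in ['side']:
  im=cams.camera(c).copy()[130:260,190:350]
  cv2.imwrite(f'pics/{c}5.png',cv2.resize(im[:,:,::-1],None,fx=4,fy=4))
im=cams.camera('wrist'); cv2.imwrite('pics/w5.png',im[:,:,::-1])
E
```

```text
time_s: 5.75
tool_pos: [0.562, 0.025, 0.2556]
tcp_rot: [[-0.101, 0.0, 0.995], [-0.995, -0.0, -0.101], [0.0, -1.0, 0.0]]
ft_force: [0.1, 0.2, 0.3]
opening: 0.0599
(array([ 0.7, -4.4,  1.7]), array([-0.  ,  0.35,  0.01])) (array([-0.0106, -0.0017,  0.0656]), array([0.1, 0.2, 0.3]), 5.75)
```

View pics/side5.png

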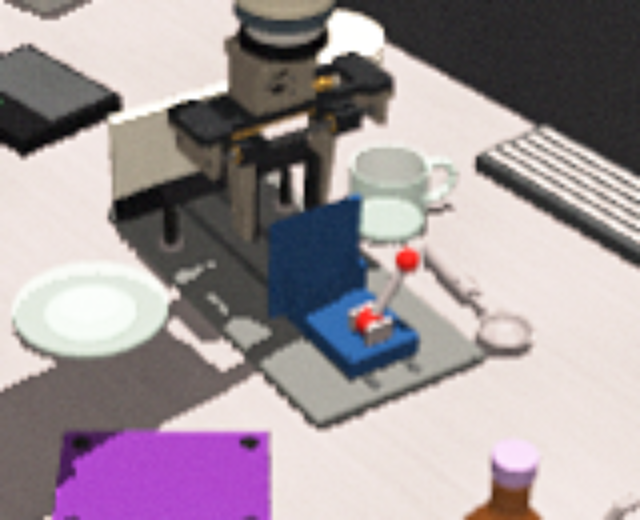

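View pics/w5.png

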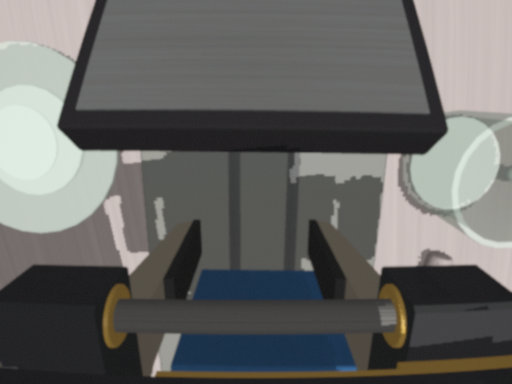

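Run:
```python
from h import *
p=np.load('rack.npy')
for x in [-.05,-.055,-.06,-.065,-.07,-.075]: print(x,np.round(proj('wrist',rack2w(p,[[x,-.08,.0845],[x,.08,.0845]])),0).tolist())
```

```text
-0.05 [[95.0, 177.0], [434.0, 179.0]]
-0.055 [[94.0, 166.0], [436.0, 169.0]]
-0.06 [[93.0, 156.0], [437.0, 158.0]]
-0.065 [[92.0, 145.0], [439.0, 147.0]]
-0.07 [[90.0, 134.0], [440.0, 137.0]]
-0.075 [[89.0, 123.0], [442.0, 126.0]]
```

```bash
python3 -m inch '[{"delta_rot":[0,0,0],"travel":[-22,0,2],"claw":60},{"delta_rot":[0,0,0],"travel":[-38,0,3],"claw":60},{"delta_rot":[0,0,0],"travel":[-44,-3,3],"claw":60},{"delta_rot":[0,0,0],"travel":[-50,-9,3],"claw":60},{"delta_rot":[0,0,0],"travel":[-55,-14,3],"claw":60}]'
python3 - <<'E'
from h import *
print(cur())
im=cams.camera('wrist'); cv2.imwrite('pics/w6.png',im[:,:,::-1])
E
```

```text
time_s: 6.35
tool_pos: [0.5719, 0.0774, 0.2744]
tcp_rot: [[-0.1, 0.002, 0.995], [-0.995, -0.005, -0.1], [0.005, -1.0, 0.003]]
ft_force: [-2.6, -20.2, 13.0]
opening: 0.06
(array([-0.0629,  0.0031,  0.0844]), array([ -2.6, -20.2,  13. ]), 6.35)
```

View pics/w6.png

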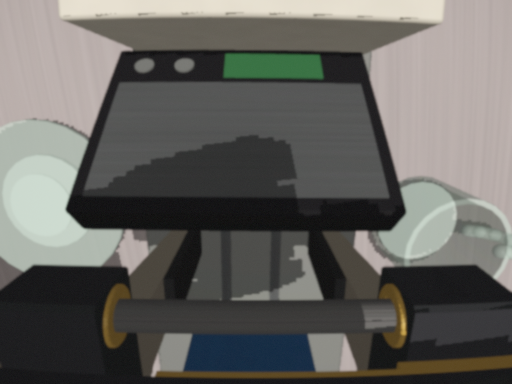

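Run:
```python
from h import *
for c in ['side','top']:
  im=cams.camera(c).copy()[130:230,180:300]
  cv2.imwrite(f'pics/{c}6.png',cv2.resize(im[:,:,::-1],None,fx=6,fy=6,interpolation=cv2.INTER_CUBIC))
print(cur())
```

```text
(array([-0.0632,  0.0032,  0.0847]), array([ -3.2, -18. ,  13. ]), 6.5)
```

View pics/side6.png

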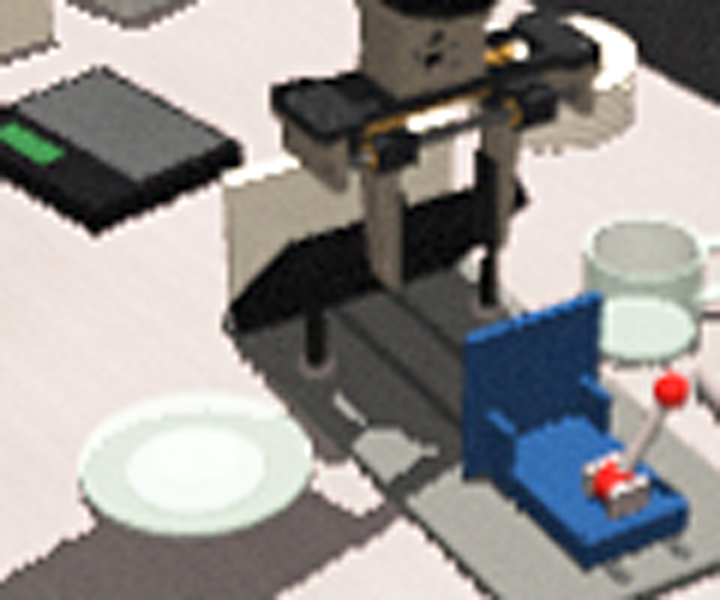

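View pics/top6.png

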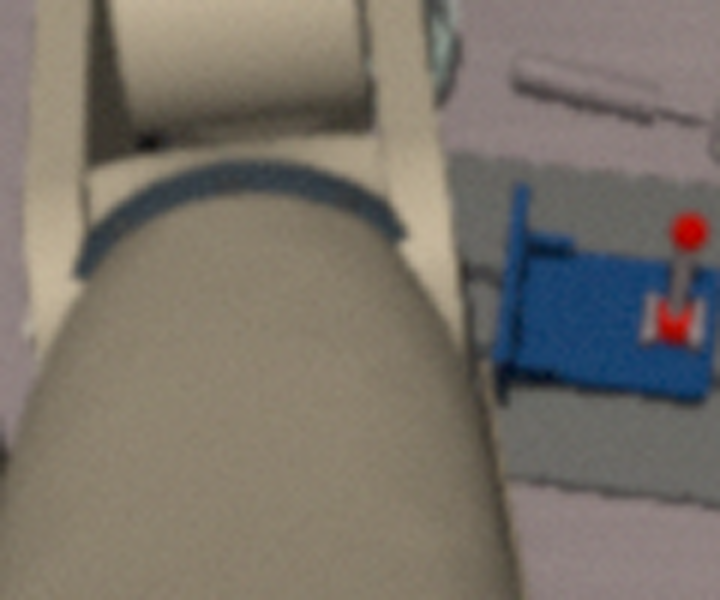

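The side view shows the scale lifting off its pegs, at about 45°. The fingers lag in height, so I raise faster along the arc.

```bash
python3 -m inch '[{"delta_rot":[0,0,0],"travel":[-2,-8,0],"claw":60},{"delta_rot":[0,0,0],"travel":[-6,-13,0],"claw":60},{"delta_rot":[0,0,0],"travel":[-11,-19,0],"claw":60},{"delta_rot":[0,0,0],"travel":[-16,-24,0],"claw":60},{"delta_rot":[0,0,0],"travel":[-21,-28,0],"claw":60}]'
python3 - <<'E'
from h import *
print(cur())
E
```

```text
time_s: 7.0
tool_pos: [0.5735, 0.1009, 0.3003]
tcp_rot: [[-0.102, 0.0, 0.995], [-0.995, 0.0, -0.102], [-0.0, -1.0, 0.0]]
ft_force: [-0.4, -0.6, -0.3]
opening: 0.0598
(array([-0.0874,  0.0016,  0.1103]), array([-0.4, -0.6, -0.3]), 7.0)
```

Run:
```python
from h import *
for c in ['side']:
  im=cams.camera(c).copy()[130:230,180:300]
  cv2.imwrite(f'pics/{c}7.png',cv2.resize(im[:,:,::-1],None,fx=6,fy=6,interpolation=cv2.INTER_CUBIC))
im=cams.camera('wrist'); cv2.imwrite('pics/w7.png',im[:,:,::-1])
```

```text
(no output)
```

View pics/side7.png

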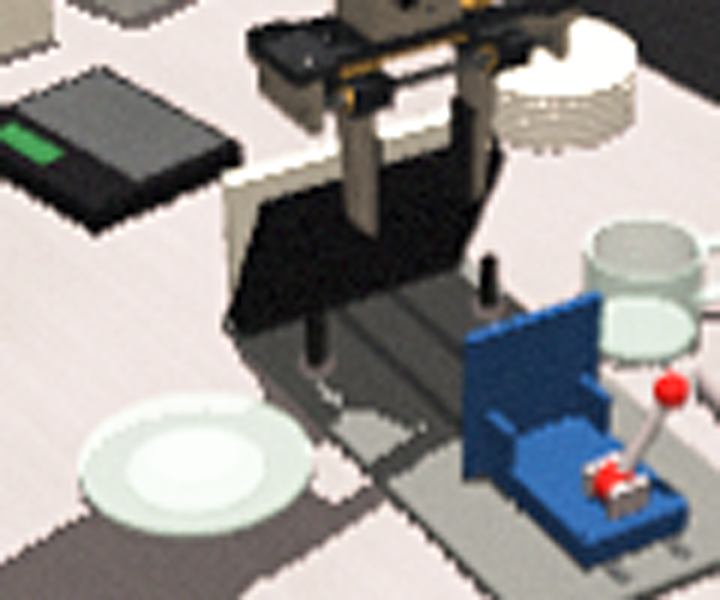

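View pics/w7.png

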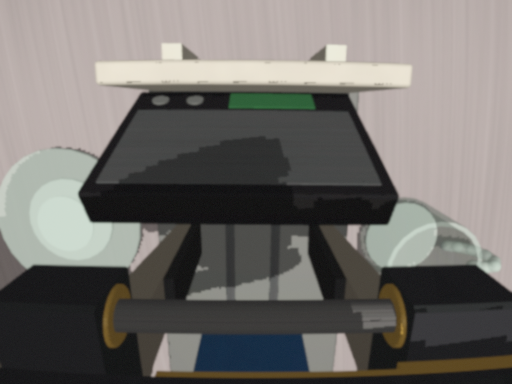

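The scale is at about 60° and rests on the fingers with little force. I continue along the arc, rising less.

```bash
python3 -m inch '[{"delta_rot":[0,0,0],"travel":[-8,-2,0],"claw":60},{"delta_rot":[0,0,0],"travel":[-15,-3,0],"claw":60},{"delta_rot":[0,0,0],"travel":[-22,-5,0],"claw":60},{"delta_rot":[0,0,0],"travel":[-28,-6,0],"claw":60},{"delta_rot":[0,0,0],"travel":[-33,-7,0],"claw":60}]'
python3 - <<'E'
from h import *
print(cur())
for c in ['side']:
  im=cams.camera(c).copy()[130:230,180:300]
  cv2.imwrite(f'pics/{c}8.png',cv2.resize(im[:,:,::-1],None,fx=6,fy=6,interpolation=cv2.INTER_CUBIC))
im=cams.camera('wrist'); cv2.imwrite('pics/w8.png',im[:,:,::-1])
E
```

```text
time_s: 7.6
tool_pos: [0.5768, 0.1338, 0.3067]
tcp_rot: [[-0.102, -0.0, 0.995], [-0.995, 0.0, -0.102], [-0.0, -1.0, -0.0]]
ft_force: [-0.4, -0.8, 0.5]
opening: 0.06
(array([-0.1204,  0.0014,  0.1167]), array([-0.4, -0.8,  0.5]), 7.6)
```

View pics/side8.png

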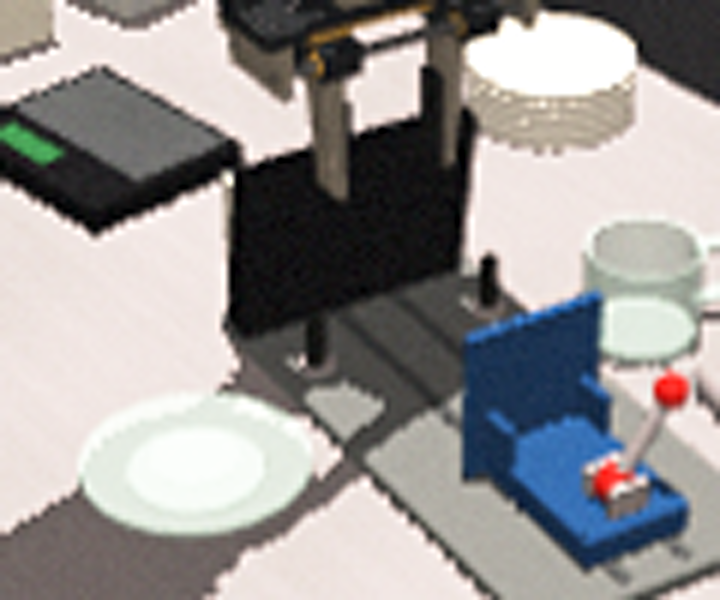

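View pics/w8.png

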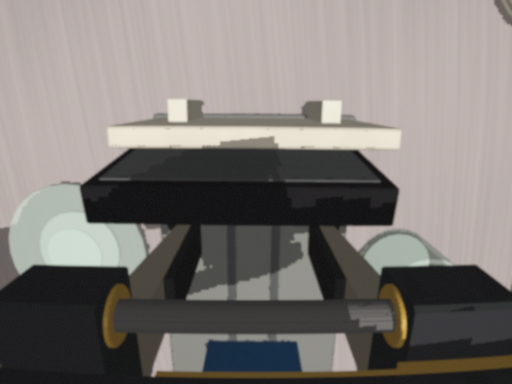

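```bash
python3 -m inch '[{"delta_rot":[0,0,0],"travel":[-4,0,0],"claw":60},{"delta_rot":[0,0,0],"travel":[-8,0,0],"claw":60},{"delta_rot":[0,0,0],"travel":[-12,0,0],"claw":60},{"delta_rot":[0,0,0],"travel":[-15,0,0],"claw":60},{"delta_rot":[0,0,0],"travel":[-17,0,0],"claw":60}]'
python3 - <<'E'
from h import *
print(cur())
E
```

```text
time_s: 8.2
tool_pos: [0.5785, 0.1502, 0.3067]
tcp_rot: [[-0.102, 0.0, 0.995], [-0.995, 0.0, -0.102], [-0.0, -1.0, 0.0]]
ft_force: [0.2, -0.6, -0.3]
opening: 0.0599
(array([-0.1369,  0.0013,  0.1167]), array([ 0.2, -0.6, -0.3]), 8.2)
```

```bash
python3 -m inch '[{"delta_rot":[0,0,0],"travel":[-2,0,0],"claw":60},{"delta_rot":[0,0,0],"travel":[-4,0,0],"claw":60},{"delta_rot":[0,0,0],"travel":[-6,0,0],"claw":60},{"delta_rot":[0,0,0],"travel":[-6,0,0],"claw":60}]'
python3 - <<'E'
from h import *
print(cur())
for c in ['side']:
  im=cams.camera(c).copy()[130:230,180:300]
  cv2.imwrite(f'pics/{c}9.png',cv2.resize(im[:,:,::-1],None,fx=6,fy=6,interpolation=cv2.INTER_CUBIC))
im=cams.camera('wrist'); cv2.imwrite('pics/w9.png',im[:,:,::-1])
E
```

```text
time_s: 8.6
tool_pos: [0.5789, 0.1528, 0.3069]
tcp_rot: [[-0.102, -0.002, 0.995], [-0.995, -0.007, -0.102], [0.007, -1.0, -0.001]]
ft_force: [-1.9, -23.6, 8.3]
opening: 0.06
(array([-0.1381,  0.0013,  0.1169]), array([ -1.9, -23.6,   8.3]), 8.6)
```

View pics/side9.png

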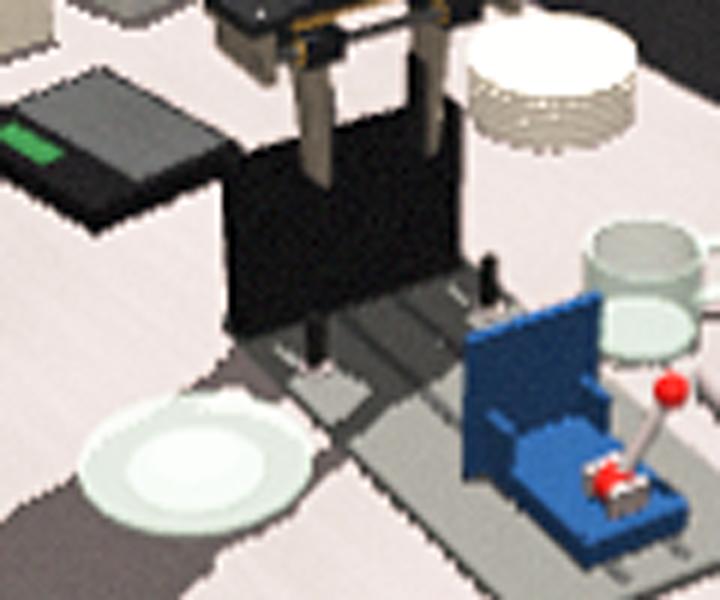

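View pics/w9.png

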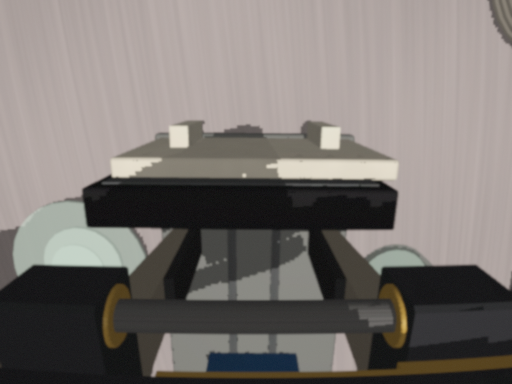

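```bash
python3 -m inch '[{"delta_rot":[0,0,0],"travel":[3,0,0],"claw":60},{"delta_rot":[0,0,0],"travel":[6,0,0],"claw":60},{"delta_rot":[0,0,0],"travel":[10,0,0],"claw":60},{"delta_rot":[0,0,0],"travel":[18,0,0],"claw":60},{"delta_rot":[0,0,0],"travel":[30,0,0],"claw":60}]'
python3 - <<'E'
from h import *
print(cur())
for c in ['side']:
  im=cams.camera(c).copy()[130:230,180:300]
  cv2.imwrite(f'pics/{c}10.png',cv2.resize(im[:,:,::-1],None,fx=6,fy=6,interpolation=cv2.INTER_CUBIC))
im=cams.camera('wrist'); cv2.imwrite('pics/w10.png',im[:,:,::-1])
E
```

```text
time_s: 9.2
tool_pos: [0.576, 0.1259, 0.3066]
tcp_rot: [[-0.101, 0.0, 0.995], [-0.995, 0.0, -0.101], [-0.0, -1.0, 0.0]]
ft_force: [0.0, -0.6, 0.6]
opening: 0.0598
(array([-0.1124,  0.0014,  0.1166]), array([ 0. , -0.6,  0.6]), 9.2)
```

View pics/side10.png

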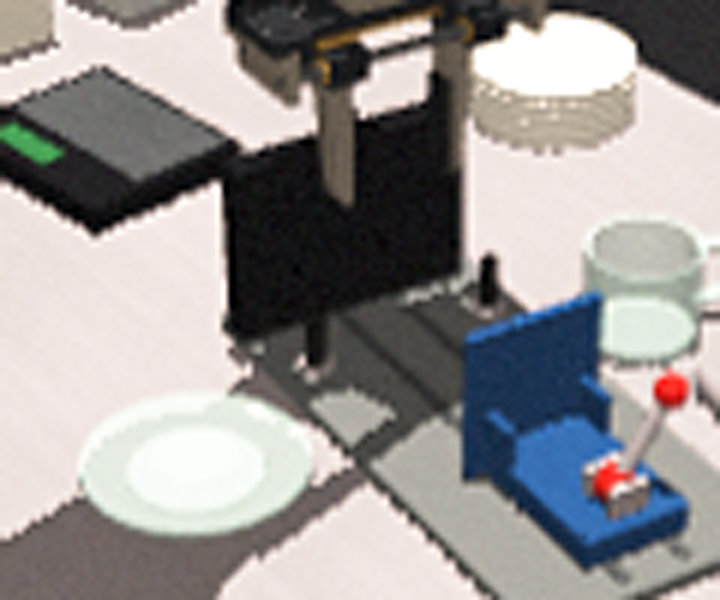

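View pics/w10.png

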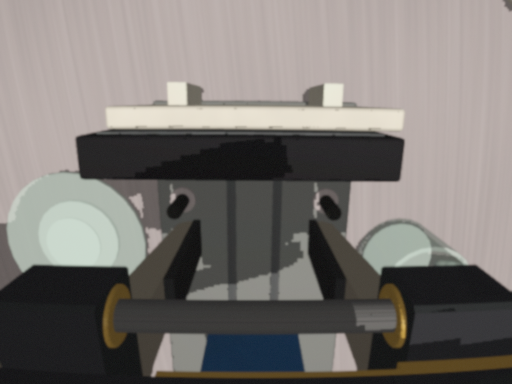

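The scale now stands on its own, with its edge parallel to the backplate in the wrist view. Next I move behind the bookend's plate.

```bash
python3 -m inch '[{"delta_rot":[0,0,0],"travel":[25,-20,0],"claw":30},{"delta_rot":[0,0,0],"travel":[65,-35,0],"claw":0},{"delta_rot":[0,0,0],"travel":[110,-35,0],"claw":0},{"delta_rot":[0,0,0],"travel":[155,-35,0],"claw":0},{"delta_rot":[0,0,0],"travel":[197,-35,0],"claw":0}]'
python3 - <<'E'
from h import *
print(cur(),need([.085,-.001,.075]))
E
```

```text
time_s: 9.8
tool_pos: [0.5555, -0.0717, 0.342]
tcp_rot: [[-0.102, 0.001, 0.995], [-0.995, -0.0, -0.102], [-0.0, -1.0, 0.001]]
ft_force: [0.2, 0.1, 0.7]
opening: 0.0223
(array([0.0862, 0.0023, 0.152 ]), array([0.2, 0.1, 0.7]), 9.8) (array([-1.2, 77. , -3.3]), array([-0.04,  0.29, -0.  ]))
```

```bash
python3 -m inch '[{"delta_rot":[0,0,0],"travel":[0,0,-3],"claw":0},{"delta_rot":[0,0,0],"travel":[0,25,-3],"claw":0},{"delta_rot":[0,0,0],"travel":[-2,60,-3],"claw":0},{"delta_rot":[0,0,0],"travel":[-2,77,-3],"claw":0},{"delta_rot":[0,0,0],"travel":[-2,77,-3],"claw":0}]'
python3 - <<'E'
from h import *
print(cur(),need([.085,-.001,.075]))
for c in ['side']:
  im=cams.camera(c).copy()[130:250,180:320]
  cv2.imwrite(f'pics/{c}11.png',cv2.resize(im[:,:,::-1],None,fx=5,fy=5,interpolation=cv2.INTER_CUBIC))
E
```

```text
time_s: 10.3
tool_pos: [0.5521, -0.0668, 0.2623]
tcp_rot: [[-0.102, -0.005, 0.995], [-0.995, 0.001, -0.102], [-0.0, -1.0, -0.005]]
ft_force: [0.5, -0.0, 0.9]
opening: 0.0002
(array([ 0.0817, -0.0026,  0.0723]), array([ 0.5, -0. ,  0.9]), 10.3) (array([ 3.2, -2.7,  0.7]), array([ 0.26,  0.29, -0.02]))
```

View pics/side11.png

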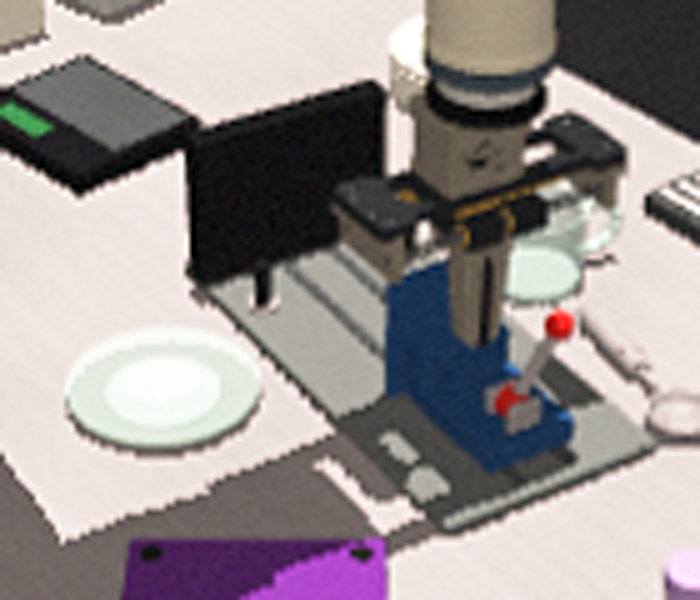

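The fingers sit between the plate and the lever. Now I slide the bookend.

```bash
python3 -m inch '[{"delta_rot":[0,0,0],"travel":[-12,0,0],"claw":0},{"delta_rot":[0,0,0],"travel":[-20,0,0],"claw":0},{"delta_rot":[0,0,0],"travel":[-28,0,0],"claw":0},{"delta_rot":[0,0,0],"travel":[-38,0,0],"claw":0},{"delta_rot":[0,0,0],"travel":[-50,0,0],"claw":0}]'
python3 -m inch '[{"delta_rot":[0,0,0],"travel":[-14,0,0],"claw":0},{"delta_rot":[0,0,0],"travel":[-28,0,0],"claw":0},{"delta_rot":[0,0,0],"travel":[-42,0,0],"claw":0},{"delta_rot":[0,0,0],"travel":[-56,0,0],"claw":0},{"delta_rot":[0,0,0],"travel":[-70,0,0],"claw":0}]'
python3 -m inch '[{"delta_rot":[0,0,0],"travel":[-14,0,0],"claw":0},{"delta_rot":[0,0,0],"travel":[-28,0,0],"claw":0},{"delta_rot":[0,0,0],"travel":[-40,0,0],"claw":0},{"delta_rot":[0,0,0],"travel":[-50,0,0],"claw":0},{"delta_rot":[0,0,0],"travel":[-58,0,0],"claw":0}]'
python3 - <<'E'
from h import *
print(cur(),need([-.130,-.001,.075]))
for c in ['side','top']:
  im=cams.camera(c).copy()[130:250,180:320]
  cv2.imwrite(f'pics/{c}12.png',cv2.resize(im[:,:,::-1],None,fx=5,fy=5,interpolation=cv2.INTER_CUBIC))
E
```

```text
time_s: 10.85
tool_pos: [0.5587, -0.0171, 0.2654]
tcp_rot: [[-0.102, 0.002, 0.995], [-0.995, -0.0, -0.102], [0.0, -1.0, 0.002]]
ft_force: [2.3, -2.8, 1.0]
opening: 0.0006
time_s: 11.35
tool_pos: [0.5655, 0.053, 0.2646]
tcp_rot: [[-0.102, -0.0, 0.995], [-0.995, -0.0, -0.102], [0.0, -1.0, -0.0]]
ft_force: [2.4, -2.7, 1.0]
opening: 0.0003
time_s: 11.85
tool_pos: [0.5713, 0.1104, 0.2646]
tcp_rot: [[-0.102, -0.0, 0.995], [-0.995, -0.0, -0.102], [0.0, -1.0, -0.0]]
ft_force: [1.9, -2.8, -0.8]
opening: 0.0004
(array([-0.0965, -0.0017,  0.0746]), array([ 1.9, -2.8, -0.8]), 11.85) (array([-33.5,  -0.4,   0.8]), array([0.02, 0.3 , 0.  ]))
```

View pics/side12.png

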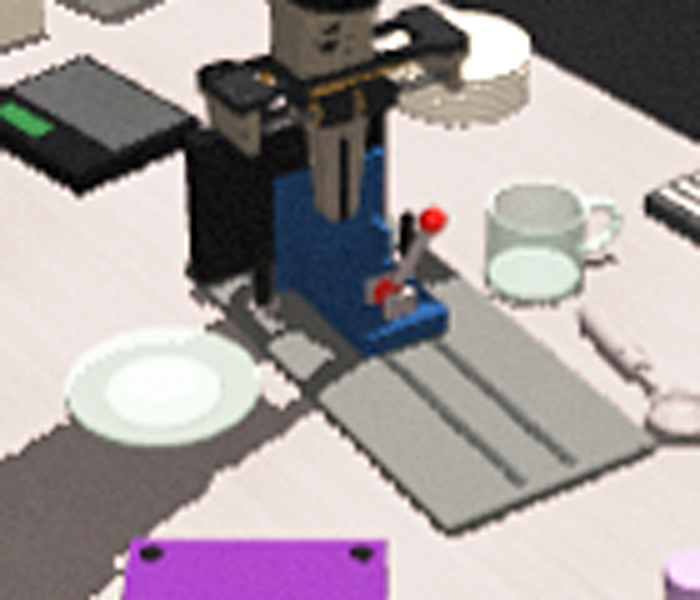

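```bash
python3 -m inch '[{"delta_rot":[0,0,0],"travel":[-7,0,0],"claw":0},{"delta_rot":[0,0,0],"travel":[-14,0,0],"claw":0},{"delta_rot":[0,0,0],"travel":[-20,0,0],"claw":0},{"delta_rot":[0,0,0],"travel":[-24,0,0],"claw":0},{"delta_rot":[0,0,0],"travel":[-27,0,0],"claw":0}]'
python3 -m inch '[{"delta_rot":[0,0,0],"travel":[-2,0,0],"claw":0},{"delta_rot":[0,0,0],"travel":[-4,0,0],"claw":0},{"delta_rot":[0,0,0],"travel":[-6,0,0],"claw":0}]'
python3 -c "
from h import *
print(cur())"
```

```text
time_s: 12.45
tool_pos: [0.5739, 0.1367, 0.2645]
tcp_rot: [[-0.102, -0.001, 0.995], [-0.995, -0.0, -0.102], [0.0, -1.0, -0.001]]
ft_force: [-1.5, -1.5, -0.5]
opening: 0.0005
time_s: 12.75
tool_pos: [0.5746, 0.1422, 0.2646]
tcp_rot: [[-0.102, -0.001, 0.995], [-0.995, -0.0, -0.102], [0.0, -1.0, -0.0]]
ft_force: [-1.1, -5.8, -0.8]
opening: 0.0007
(array([-0.1284, -0.0018,  0.0746]), array([-1.1, -5.8, -0.8]), 12.75)
```

```bash
python3 -m inch '[{"delta_rot":[0,0,0],"travel":[-1,0,0],"claw":0},{"delta_rot":[0,0,0],"travel":[-3,0,0],"claw":0},{"delta_rot":[0,0,0],"travel":[-4,0,0],"claw":0},{"delta_rot":[0,0,0],"travel":[-4,0,0],"claw":0},{"delta_rot":[0,0,0],"travel":[-4,0,0],"claw":0}]'
python3 - <<'E'
from h import *
print(cur())
for c in ['side','top']:
  im=cams.camera(c).copy()[130:250,180:320]
  cv2.imwrite(f'pics/{c}13.png',cv2.resize(im[:,:,::-1],None,fx=5,fy=5,interpolation=cv2.INTER_CUBIC))
im=cams.camera('wrist'); cv2.imwrite('pics/w13.png',im[:,:,::-1])
E
```

```text
time_s: 13.25
tool_pos: [0.5749, 0.1441, 0.2646]
tcp_rot: [[-0.101, -0.001, 0.995], [-0.995, -0.004, -0.101], [0.004, -1.0, -0.001]]
ft_force: [-2.3, -17.8, 1.9]
opening: 0.0004
(array([-0.1296, -0.0018,  0.0746]), array([ -2.3, -17.8,   1.9]), 13.25)
```

View pics/side13.png

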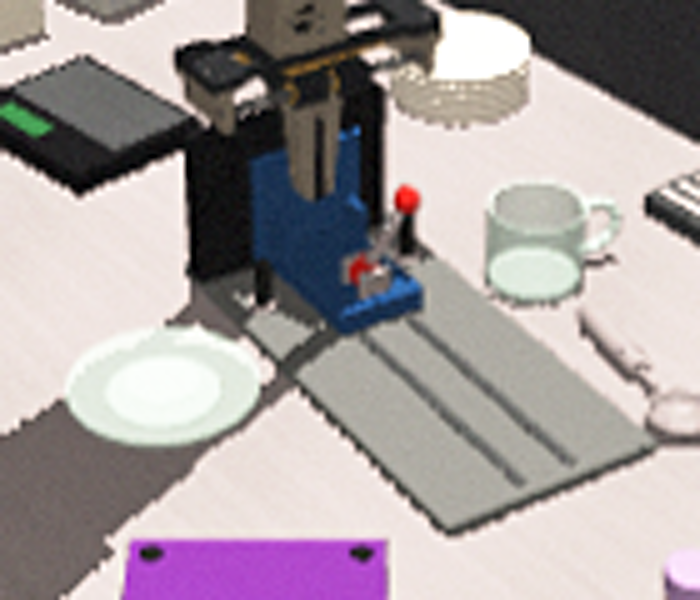

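View pics/w13.png

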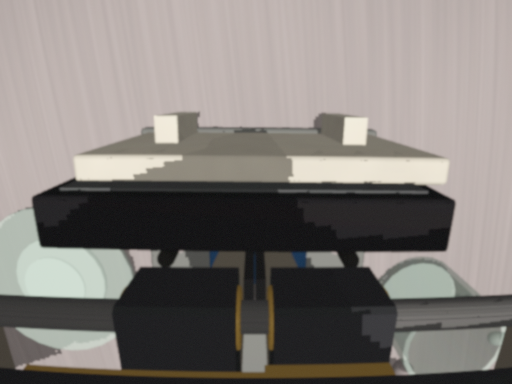

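The push ended at 18 N with the scale held upright. I back off, rise, and go round to the +y side of the knob.

```bash
python3 -m inch '[{"delta_rot":[0,0,0],"travel":[6,0,0],"claw":0},{"delta_rot":[0,0,0],"travel":[16,-5,0],"claw":0},{"delta_rot":[0,0,0],"travel":[20,-35,0],"claw":0},{"delta_rot":[0,0,0],"travel":[30,-65,10],"claw":0},{"delta_rot":[0,0,0],"travel":[50,-70,45],"claw":0}]'
python3 - <<'E'
from h import *
print(cur(),need([-.060,.085,.13]),need([-.060,.085,.083]))
for c in ['side','top']:
  im=cams.camera(c).copy()[130:250,180:320]
  cv2.imwrite(f'pics/{c}14.png',cv2.resize(im[:,:,::-1],None,fx=5,fy=5,interpolation=cv2.INTER_CUBIC))
im=cams.camera('wrist'); cv2.imwrite('pics/w14.png',im[:,:,::-1])
E
```

```text
time_s: 13.9
tool_pos: [0.6147, 0.0926, 0.339]
tcp_rot: [[-0.1, 0.004, 0.995], [-0.995, 0.002, -0.1], [-0.002, -1.0, 0.004]]
ft_force: [-0.4, 0.3, 0.3]
opening: 0.0005
(array([-0.0839,  0.0442,  0.149 ]), array([-0.4,  0.3,  0.3]), 13.9) (array([23.8, 19.1, 41.3]), array([-0.24,  0.38, -0.13])) (array([23.9, 66.1, 41.1]), array([-0.24,  0.38, -0.13]))
```

View pics/side14.png

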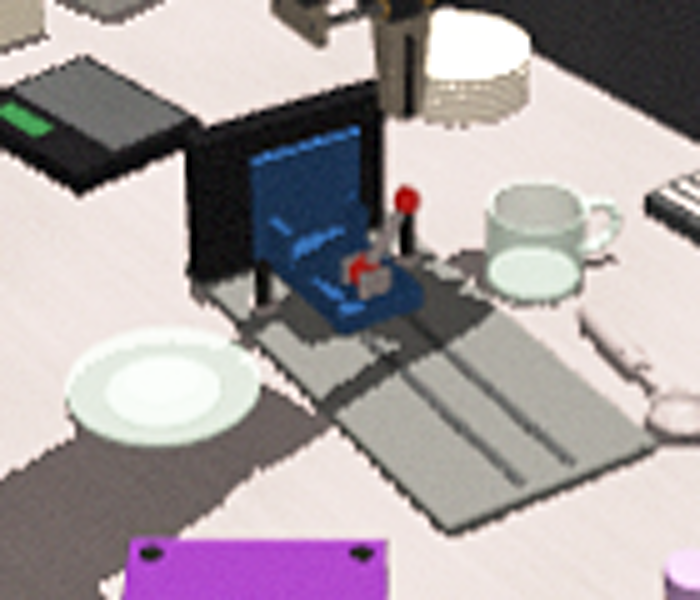

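View pics/w14.png

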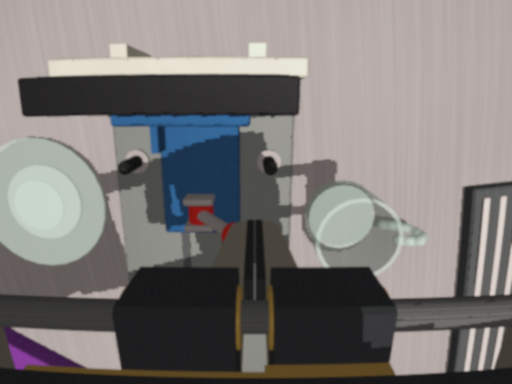

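The bookend rests on the upright scale. The tip will stay at about 84 mm, above the 65 mm cup, while I go down beside the knob.

```bash
python3 -m inch '[{"delta_rot":[0,0,0],"travel":[12,0,15],"claw":0},{"delta_rot":[0,0,0],"travel":[24,5,31],"claw":0},{"delta_rot":[0,0,0],"travel":[24,35,32],"claw":0},{"delta_rot":[0,0,0],"travel":[24,62,32],"claw":0},{"delta_rot":[0,0,0],"travel":[24,62,32],"claw":0}]'
python3 - <<'E'
from h import *
print(cur(),need([-.060,-.008,.083]))
for c in ['side']:
  im=cams.camera(c).copy()[130:250,180:320]
  cv2.imwrite(f'pics/{c}15.png',cv2.resize(im[:,:,::-1],None,fx=5,fy=5,interpolation=cv2.INTER_CUBIC))
E
```

```text
time_s: 14.55
tool_pos: [0.643, 0.0639, 0.2684]
tcp_rot: [[-0.102, -0.007, 0.995], [-0.995, -0.001, -0.102], [0.001, -1.0, -0.007]]
ft_force: [-0.6, 0.2, -0.4]
opening: 0.0003
(array([-0.0577,  0.0734,  0.0784]), array([-0.6,  0.2, -0.4]), 14.55) (array([ -2.4,  -4.1, -82.7]), array([0.39, 0.27, 0.08]))
```

View pics/side15.png

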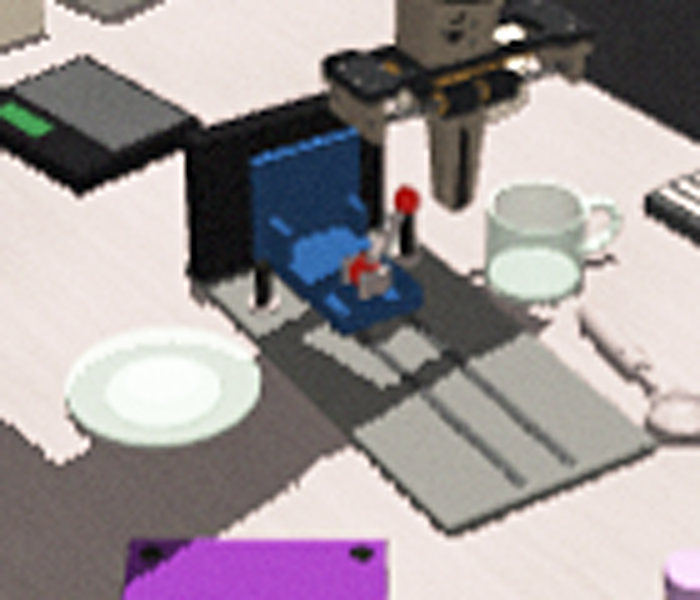

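```bash
python3 -m inch '[{"delta_rot":[0,0,0],"travel":[-1,-3,-10],"claw":0},{"delta_rot":[0,0,0],"travel":[-2,-3,-20],"claw":0},{"delta_rot":[0,0,0],"travel":[-2,-3,-30],"claw":0},{"delta_rot":[0,0,0],"travel":[-2,-3,-40],"claw":0},{"delta_rot":[0,0,0],"travel":[-2,-3,-50],"claw":0}]'
python3 -m inch '[{"delta_rot":[0,0,0],"travel":[0,0,-9],"claw":0},{"delta_rot":[0,0,0],"travel":[0,0,-18],"claw":0},{"delta_rot":[0,0,0],"travel":[0,0,-26],"claw":0},{"delta_rot":[0,0,0],"travel":[0,0,-32],"claw":0},{"delta_rot":[0,0,0],"travel":[0,0,-34],"claw":0}]'
python3 - <<'E'
from h import *
print(cur())
E
```

```text
time_s: 15.1
tool_pos: [0.5939, 0.0721, 0.2769]
tcp_rot: [[-0.102, 0.002, 0.995], [-0.995, 0.0, -0.102], [-0.0, -1.0, 0.002]]
ft_force: [1.7, -0.5, 0.8]
opening: 0.0005
time_s: 15.6
tool_pos: [0.56, 0.0754, 0.2754]
tcp_rot: [[-0.102, -0.001, 0.995], [-0.995, -0.0, -0.102], [0.0, -1.0, -0.001]]
ft_force: [1.9, 0.0, -0.5]
opening: 0.0005
(array([-0.0604, -0.0092,  0.0854]), array([ 1.9,  0. , -0.5]), 15.6)
```

```bash
python3 -m inch '[{"delta_rot":[0,0,0],"travel":[0,0,-3],"claw":0},{"delta_rot":[0,0,0],"travel":[0,0,-6],"claw":0},{"delta_rot":[0,0,0],"travel":[0,0,-8],"claw":0},{"delta_rot":[0,0,0],"travel":[0,0,-8],"claw":0}]'
python3 -c "
from h import *
print(cur())"
```

```text
time_s: 16.0
tool_pos: [0.5562, 0.076, 0.2767]
tcp_rot: [[-0.102, 0.011, 0.995], [-0.995, 0.0, -0.102], [-0.001, -1.0, 0.01]]
ft_force: [16.1, -3.0, -9.2]
opening: 0.0006
(array([-0.061 , -0.011 ,  0.0867]), array([16.1, -3. , -9.2]), 16.0)
```

At the stop with 16 N. I back off, rise and check.

```bash
python3 -m inch '[{"delta_rot":[0,0,0],"travel":[0,0,10],"claw":0},{"delta_rot":[0,0,0],"travel":[0,-10,22],"claw":0},{"delta_rot":[0,0,0],"travel":[0,-50,28],"claw":0},{"delta_rot":[0,0,0],"travel":[20,-90,28],"claw":0},{"delta_rot":[0,0,0],"travel":[60,-110,40],"claw":0}]'
python3 -m inch '[{"delta_rot":[0,0,0],"travel":[40,-20,0],"claw":0},{"delta_rot":[0,0,0],"travel":[85,-30,0],"claw":0},{"delta_rot":[0,0,0],"travel":[130,-30,0],"claw":0},{"delta_rot":[0,0,0],"travel":[170,-30,0],"claw":0},{"delta_rot":[0,0,0],"travel":[170,-30,0],"claw":0}]'
python3 - <<'E'
from h import *
print(cur())
for c in ['side','top']:
  im=cams.camera(c).copy(); cv2.imwrite(f'pics/{c}16f.png',im[:,:,::-1]); im=im[120:240,170:310]
  cv2.imwrite(f'pics/{c}16.png',cv2.resize(im[:,:,::-1],None,fx=5,fy=5,interpolation=cv2.INTER_CUBIC))
E
```

```text
time_s: 16.5
tool_pos: [0.5867, 0.0135, 0.3887]
tcp_rot: [[-0.099, 0.002, 0.995], [-0.995, 0.001, -0.099], [-0.001, -1.0, 0.002]]
ft_force: [1.1, -0.5, 0.3]
opening: 0.0004
time_s: 17.0
tool_pos: [0.5684, -0.1606, 0.4156]
tcp_rot: [[-0.106, -0.001, 0.994], [-0.994, -0.001, -0.106], [0.001, -1.0, -0.001]]
ft_force: [0.1, 0.1, 0.3]
opening: 0.0002
(array([0.1734, 0.0243, 0.2256]), array([0.1, 0.1, 0.3]), 17.0)
```

View pics/side16.png

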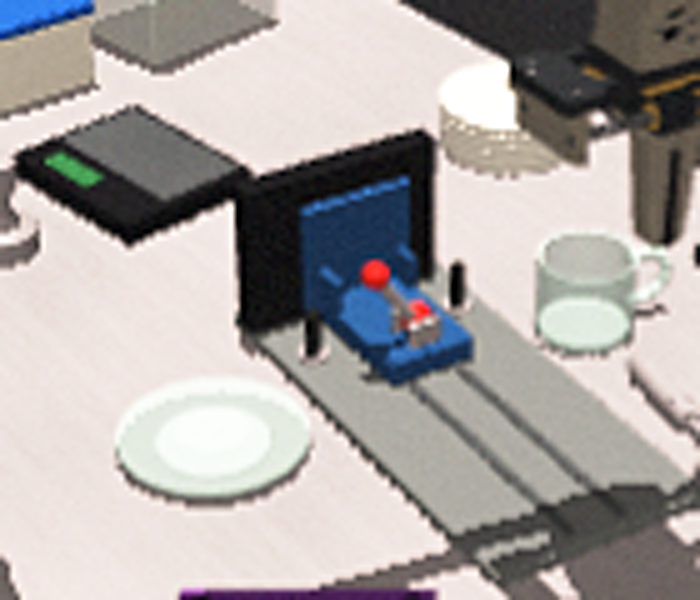

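View pics/top16.png

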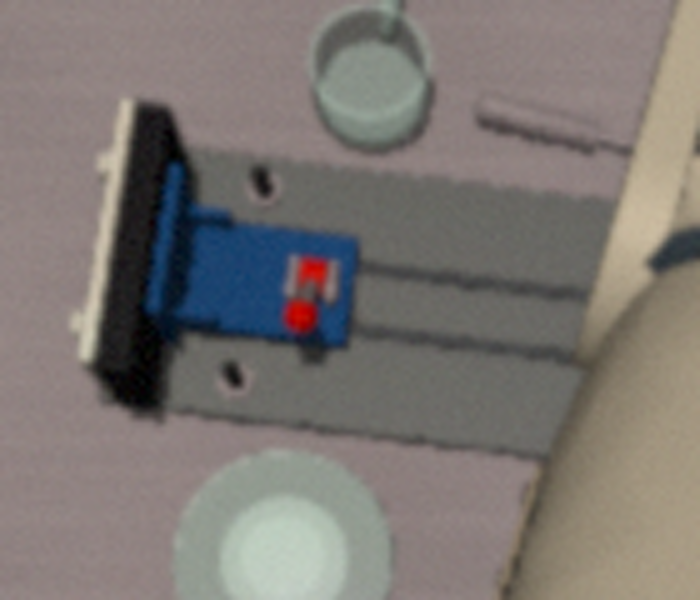

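View pics/top16f.png

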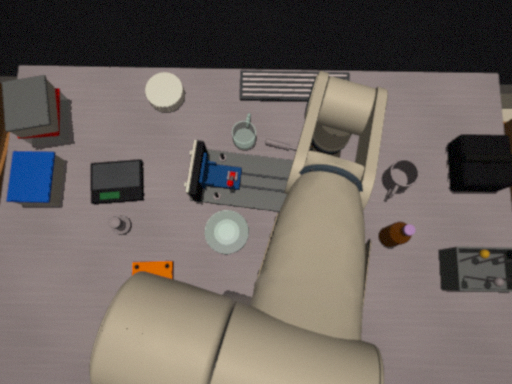

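Run:
```python
from h import *
p=np.load('rack.npy')
for x in (-.148,-.140,-.130): print(x,*[(np.round(c5,1)).tolist() for c5 in [(proj('top',rack2w(p,[[x,.045,.108],[x,-.045,.108],[x+.088,-.034,.094],[x,.08,.132],[x,-.08,.132]]))-[170,120])*5,(proj('side',rack2w(p,[[x,.045,.108],[x,-.045,.108],[x+.088,-.034,.094],[x,.08,.132],[x,-.08,.132]]))-[170,120])*5]])
im=cams.camera('wrist'); cv2.imwrite('pics/w17.png',im[:,:,::-1])
```

```text
-0.148 [[164.1, 164.0], [141.1, 312.0], [295.6, 317.4], [167.9, 94.2], [126.1, 362.2]] [[401.8, 172.1], [295.7, 204.6], [372.0, 272.1], [442.0, 131.6], [251.7, 188.6]]
-0.14 [[177.5, 165.6], [154.7, 313.7], [309.1, 319.1], [181.6, 95.9], [140.1, 363.9]] [[407.5, 176.7], [301.2, 209.4], [377.9, 277.3], [447.9, 136.0], [257.1, 193.4]]
-0.13 [[194.4, 167.7], [171.8, 315.8], [326.0, 321.1], [198.7, 97.9], [157.6, 366.1]] [[414.7, 182.5], [308.1, 215.5], [385.4, 283.9], [455.2, 141.6], [263.9, 199.5]]
```

View pics/w17.png

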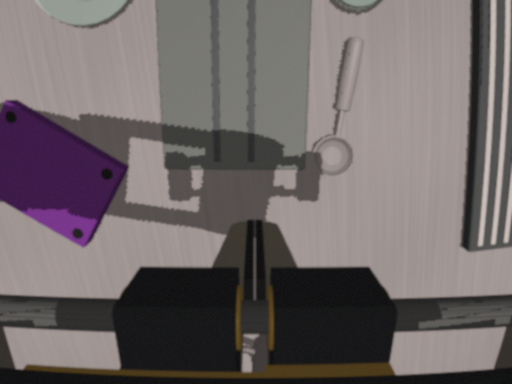

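The pixels agree with a gap of 2 mm at most. I take one close look from above before handing in.

```bash
python3 -m inch '[{"delta_rot":[0,0,0],"travel":[-45,0,-5],"claw":0},{"delta_rot":[0,0,0],"travel":[-90,0,-10],"claw":0},{"delta_rot":[0,0,0],"travel":[-135,0,-15],"claw":0},{"delta_rot":[0,0,0],"travel":[-180,0,-20],"claw":0},{"delta_rot":[0,0,0],"travel":[-225,0,-25],"claw":0}]'
python3 -m inch '[{"delta_rot":[0,0,0],"travel":[-20,0,0],"claw":0},{"delta_rot":[0,0,0],"travel":[-30,0,0],"claw":0},{"delta_rot":[0,0,0],"travel":[-30,0,0],"claw":0}]'
python3 - <<'E'
from h import *
print(cur())
im=cams.camera('wrist'); cv2.imwrite('pics/w18.png',cv2.resize(im[60:260,100:400,::-1],None,fx=2.6,fy=2.6,interpolation=cv2.INTER_CUBIC))
E
```

```text
time_s: 17.65
tool_pos: [0.5665, 0.0731, 0.4157]
tcp_rot: [[-0.1, -0.0, 0.995], [-0.995, 0.0, -0.1], [-0.0, -1.0, -0.0]]
ft_force: [0.3, 0.1, -0.1]
opening: 0.0004
time_s: 17.95
tool_pos: [0.5701, 0.1014, 0.4155]
tcp_rot: [[-0.099, -0.0, 0.995], [-0.995, 0.0, -0.099], [-0.0, -1.0, -0.0]]
ft_force: [0.2, -0.1, 0.4]
opening: 0.0003
(array([-0.0874, -0.002 ,  0.2255]), array([ 0.2, -0.1,  0.4]), 17.95)
```

View pics/w18.png

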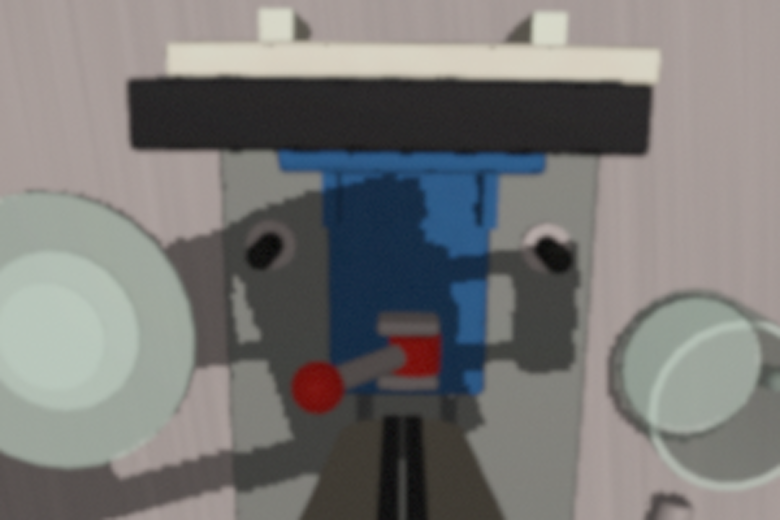

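The close view shows the scale flush on the backplate, the bookend plate tight against it, and the lever leaning to rack -y (locked). The fingers are about 10 cm clear of everything. Handing in.

```bash
python3 -c "
from plant import ticket
print(ticket.close_job())"
```

```text
the job is handed in; nothing more can be done
None
```

I carried out the whole sequence and handed the job in at about 18 s; no verdict was reported.

- **Lever freed:** I pushed the cam lever over to its free stop (14 N at the stop). The bookend did not visibly move.
- **Scale raised:** I tipped the scale up by its raised edge until it stood against the backplate and pressed it there with about 24 N. It stayed standing when the fingers backed off.
- **Bookend slid:** I slid the bookend up to the scale by pushing the back of its plate, ending at about 18 N.
- **Lever locked:** I flipped the lever back to its locked stop (16 N).

**Last checks:**
- The close wrist view and the top and side pictures show the scale upright and parallel to the backplate.
- By pixel estimate, the bookend is within about 2 mm of the scale, and no gap is visible.
- The lever leans to the locked side, and none of the other things showed any visible shift.
- The gripper hangs clear, with wrist force near zero.

**Disagreement:** my rack fit was about 5 mm off along the rack's x compared with the wrist view. I allowed for this in the moves, and the contact forces agreed with the corrected position.

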